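Stand the slumped column cases up and bookend them with the small bottle

TASK

The row of column cases on the narrow steel riser has slumped against the end plate: push it until all four cases stand upright, closed up and square against the plate. Then set the smaller of the two screw-cap bottles upright on the riser, right beside the row (touching it or nearly so), with its whole base on the ledge, so that the cases cannot slide out again. Set it down gently, leave the cases standing, and do not disturb the other things.

Things in the scene. Friction and masses are not known exactly. Their poses are not given: they have to be found in the camera images.
- shelf: Bench riser of folded steel sheet, fixed: level ledge 320 mm long (y), 72 mm deep (x -36 to +36), deck 100 mm above the bench. Origin on the bench under the ledge's middle, z up. Open front edge on -x, no lip; rear (+x) upstand 25 mm above the deck; at the +y end a 4 mm end plate rises 100 mm above the deck; -y end open. May be turned up to 0.25 rad about z.
- plate_foot (a point): Point on the riser's deck, at mid depth, on the inner face of the end plate; axes as the riser's, so the row and the free deck lie at negative y. Four upright closed-up cases fill y = -72 to 0 mm.
- case1: Flat grey hard-plastic column case, 60 (x) x 18 (y) x 90 mm (z), 70 g, loose. Origin at the centre of its 60 x 18 mm foot, z along its height. At the start all four lean 25 to 33 degrees, tops towards the end plate (riser +y), feet slid out. case1 is next to the plate. Pushed towards the plate in the lower half, the row slides up to standing with a few newtons and stays.
- case2: As case1, the second from the plate.
- case3: As case1, the third from the plate.
- case4: As case1, the outermost of the row. Its origin starts about 110 to 123 mm from the plate, its outermost edge up to 131 mm.
- bottle: The smaller bottle: amber glass with a blue ribbed screw cap, 56 mm diameter, 105 mm tall, about 0.2 kg, standing loose on the bench to the right of the riser. Cap 53 mm diameter, from 78 mm to 105 mm height; neck 40 mm diameter below it; body full width up to about 50 mm. Origin at the centre of its underside, z up.
- big_bottle: Bystander: the larger bottle of the same kind, 70 mm diameter, 143 mm tall, same cap. Origin at the centre of its underside. The two bottles may have changed places.
- jar: Bystander: small lidded glass jar, 44 mm diameter, 48 mm tall, standing on the deck near the riser's open (-y) end, 262 to 290 mm from the end plate. Origin at the centre of its underside.
- vial_rack: Bystander: white vial rack with small black-capped vials, 70 x 130 x 36 mm, on the bench. Origin at the centre of its underside.
- spanner: Bystander: open-ended spanner, 130 mm long, lying on the bench. Origin under its middle.
Not all that is in view belongs to the job. Leave any blue, purple or red look-alike of the case3 alone.

How it is judged:
By the outcome, as a careful person would: the job done as asked, in the order asked, and still so for the second after the job is handed in, with the robot touching nothing.
It also fails if it takes over 64 s, if anything falls off the work surface, if the arm or the gripper's body presses on something with over 40 N, if the wrist force passes 120 N, or if a joint passes its speed limit or range.

ROBOT

A 7-joint arm with a two-finger parallel gripper is mounted at the origin on the work surface. World frame = base frame: x ahead of the robot, y to its left, z up, the work surface at z = 0. Lengths are in m, angles in rad, forces in N, time in s.
With the tool pointing down it reaches from about 0.35 to 0.9 m from the base axis. Payload 8.1 kg.
Tool frame: the origin (TCP) lies on the centre line of the jaws, within the pads' length; the fingertips stand 19 mm ahead of it and the grasp point (between the pads) is the TCP; z points along the fingers, y is the direction in which the jaws open and shut (so a half turn about z gives the same grasp; the last joint's range is limited). The gripper opens to 92 mm and grips with 3 to 60 N. Pads are 19 mm wide; open, the fingers measure 130 mm over their backs; the gripper's body (75 mm by 190 mm) begins 47 mm behind the grasp point.
Start: joints at [1.154, 0.434, 0.025, 1.573, -0.012, 1.134, -0.075], TCP at [0.193, -0.595, 0.246] pointing down, gripper open.
Joint ranges: [-2.62, 2.62], [-0.44, 2.09], [-1.27, 1.32], [0.08, 2.57], [-1.32, 4.46], [0.12, 2], [-2.74, 2.74]. Speed limits (rad/s): [2.22, 2.22, 3.01, 3.01, 3.14, 3.14, 3.14].

INTERFACE

Orientations are given as a rotation vector (axis times angle).
In Python, from cell import monitor, imaging, workorder, outline_of gives the robot as it stands.
- The arm moves only by the tool move_arm, never from a script. Its argument "series" is a list of rows, each a list of 6 numbers: the shift along the world's x, y, z in cm, then the turn, a rotation vector about the world's x, y, z in degrees. A call has 1 to 8 rows; each row shifts and turns the commanded pose from where the row before left it; what a row does not reach is not made up. A row lasts 1/10 s, in which the tool goes at most 50 mm and 8.59 degrees, less where a joint would pass 70% of its speed; a pose out of reach is approached as far as the arm can. A call with a gripper value outside its range is refused whole. "grip" is the opening, from 0 (shut) to 1 (fully open), set as the call begins (left out, the last holds). The fingers move at their own pace and stop on an object; "force" is the grip in N (left out, the last holds). Time passes only in rows, so rows that do not move let the fingers close. It gives the time, the measured TCP pose, the force and the opening at its end, in the units of the state.
- monitor.observe(): the state, without advancing time (a new reading comes with each control period).
- imaging.get_image(name): name is "side" or "top"; returns a dict with "color" (480x640x3 uint8, red, green, blue), "fx", "fy", "cx", "cy" (pixels), "rvec" (rotation vector, rad) and "tvec" (3), from world to camera coordinates, as OpenCV has them. Camera axes: x right, y down, z forward; pixel columns grow to the right and rows downward; lengths in m; the calibration is good to about 2 mm. A picture is of the moment at which its call begins. There is no depth.
- workorder.sign_off(): hands the job in, once; it reports no verdict.
Trained networks look in the newest picture that a camera, given by its name, has taken for a name from the list of things; names that differ only in an ending like _2 or _b are one class to them, and where a whole thing is asked for, a point or a joint stands for the part that bears it (a point fixed in the world has none). Each returns a list of dicts, best first, with "p" (0 to 1); they miss things now and then, are a little off and sometimes report something else, mostly with a low value. They report only what shows in the picture. A call takes as long as a camera call. They do not tell look-alikes from the thing itself.
- outline_of(camera, thing): "mask" (480x640 bool, what is visible of it) and "rect" ([left, top, width, height] in pixels, round what is visible of it).
The state is a dict: "clock": time; "joints": joint angles; "dq": joint speeds; "joint_efforts": joint torques, N m; "position": TCP position; "ee_rot": TCP orientation; "force": force on the tool from outside, world axes, zero at the start; "ft_torque": the same for the moment, N m; "width": opening from 0.0 (shut) to 1.0 (fully open).
Only numpy, scipy, OpenCV 4.12 (cv2) and the standard library are available. Lean on these libraries where they do the work, as an engineer would, in place of code of your own. Each camera call takes 0.05 s, during which the arm holds its last target. There are 200 camera calls.

## Working session

There is one attempt and no reset: what is moved stays moved. The work goes in short steps, Python scripts to look and compute and a tool call to move; the robot and the scene stay as the last step left them, time stands still between calls to the robot, and variables do not carry over. Pictures are saved under pics/ and viewed, about 8 in all and at most 12, crops included, and the job is handed in when it is done.

Besides the shell and the picture viewer there is one more tool, called after "Call:" as name(argument=value, ...), one argument or row to a line, values as JSON. move_arm: Moves the arm, as the interface text tells. Its arguments: {"type":"object","properties":{"series":{"type":"array"},"grip":{"type":"number"},"force":{"type":"number"}},"required":["series"]}

```bash
mkdir -p pics; cat > h.py <<'E'
import numpy as np, cv2
from cell import monitor, imaging, workorder, outline_of
def cam(n):
    d=imaging.get_image(n); R=cv2.Rodrigues(np.array(d["rvec"],float))[0]; t=np.array(d["tvec"],float).ravel()
    K=np.array([[d["fx"],0,d["cx"]],[0,d["fy"],d["cy"]],[0,0,1]]); return d["color"],K,R,t
def proj(c,p):
    q=np.atleast_2d(p)@c[2].T+c[3]; q=q@c[1].T; return q[:,:2]/q[:,2:]
def onz(c,uv,z):
    uv=np.atleast_2d(uv).astype(float); r=np.c_[uv,np.ones(len(uv))]@np.linalg.inv(c[1]).T@c[2]; o=-c[2].T@c[3]
    return o+r*((z-o[2])/r[:,2])[:,None]
def save(n,img): cv2.imwrite("pics/"+n+".png",img[:,:,::-1])
E
python3 - <<'E'
from h import *
for n in("side","top"):
    c=cam(n); save(n+"0",c[0]); print(n,c[1][0,0],"cam at",(-c[2].T@c[3]).round(3))
    for th in("shelf","case1","bottle","big_bottle","jar","vial_rack","spanner"):
        print(th,[(round(o["p"],2),[int(v) for v in o["rect"]]) for o in outline_of(n,th)][:6])
print(monitor.observe())
E
```

```text
side 616.7112623493456 cam at [ 0.284 -0.714  0.951]
shelf [(0.91, [245, 109, 130, 183])]
case1 [(0.96, [265, 133, 29, 53]), (0.77, [220, 232, 53, 34]), (0.66, [304, 135, 34, 34]), (0.64, [271, 136, 40, 56]), (0.63, [260, 127, 29, 40]), (0.6, [250, 120, 30, 49])]
bottle [(0.81, [286, 385, 40, 65])]
big_bottle [(0.94, [390, 348, 53, 80])]
jar [(0.9, [330, 211, 26, 38])]
vial_rack [(0.95, [160, 170, 40, 57])]
spanner [(0.67, [398, 264, 59, 35])]
top 575.3743873185297 cam at [0.354 0.002 1.213]
shelf [(0.87, [180, 199, 173, 72])]
case1 [(0.88, [189, 223, 20, 36]), (0.8, [118, 233, 45, 45]), (0.78, [202, 225, 44, 36]), (0.74, [242, 165, 45, 44]), (0.74, [149, 174, 45, 48]), (0.68, [243, 281, 51, 54])]
bottle [(0.58, [452, 309, 39, 24])]
big_bottle [(0.83, [457, 210, 52, 42])]
jar [(0.79, [319, 211, 22, 27])]
vial_rack [(0.63, [136, 324, 76, 54])]
spanner [(0.94, [362, 146, 19, 50])]
{'clock': 0.8, 'joints': array([ 1.15437988,  0.43447523,  0.02504716,  1.5731852 , -0.01158535,
        1.13400779, -0.07507455]), 'dq': array([-0.00171775,  0.00101487,  0.00198968,  0.0003508 ,  0.00069653,
        0.00061229,  0.00036288]), 'joint_efforts': array([-7.96912991e-04, -6.67606688e+01,  9.83293690e-01, -3.14794278e+01,
       -6.07039081e-02,  3.24358488e-02,  1.31305450e-05]), 'position': array([ 0.1928831 , -0.59451355,  0.24576353]), 'ee_rot': array([ 3.10294466e+00,  4.90760501e-01, -4.24638421e-05]), 'force': array([-0.11368991,  0.0325273 ,  0.23945982]), 'ft_torque': array([0.00752259, 0.01609639, 0.0002987 ]), 'width': 0.9976322363325989}
```

View pics/side0.png

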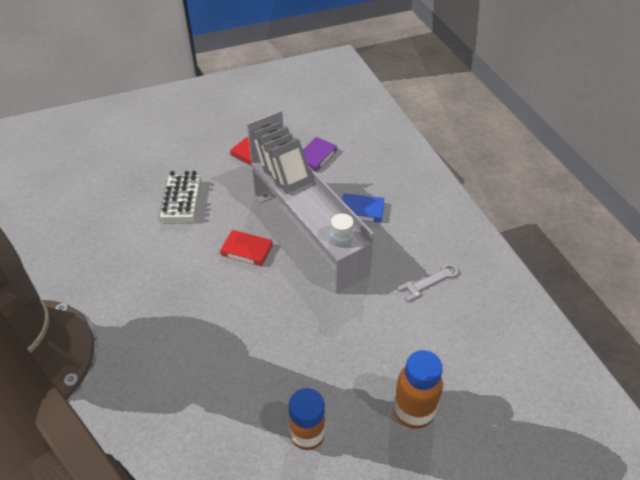

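View pics/top0.png

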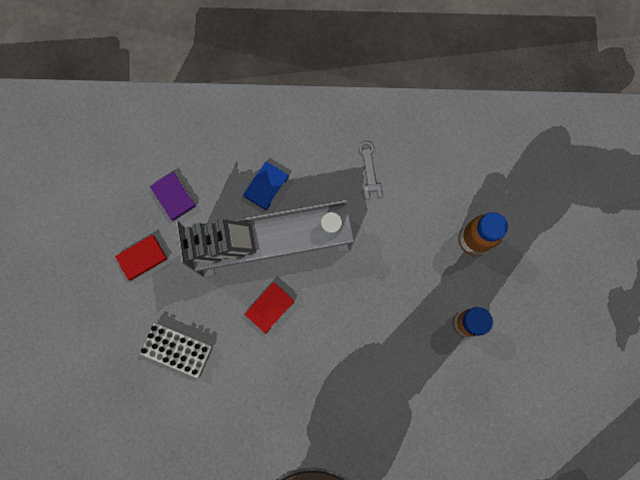

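The two views agree. The candidate bottles are the small one (top 477,321; side 307,408) and the larger one (top 490,228; side 420,385). The riser runs from its plate at top (185,245) to its open end at (350,225). Next I'll enlarge the riser and both bottles.

```bash
python3 - <<'E'
from h import *
t=cam("top");s=cam("side")
a=cv2.resize(t[0][190:285,170:370],(800,380),interpolation=cv2.INTER_CUBIC)
b=cv2.resize(s[0][340:455,270:450],(344,220),interpolation=cv2.INTER_CUBIC)
b2=cv2.resize(s[0][105:215,235:385],(300,220),interpolation=cv2.INTER_CUBIC)
im=np.zeros((600,800,3),np.uint8); im[:380]=a; im[380:,:344]=b; im[380:,400:700]=b2; save("crop1",im)
for n,c in(("top",t),("side",s)):
    for th in("bottle","big_bottle","jar"):
        o=outline_of(n,th)[0]; m=o["mask"]
        hsv=cv2.cvtColor(c[0],cv2.COLOR_RGB2HSV)
        cap=m&(hsv[...,0]>95)&(hsv[...,0]<130)&(hsv[...,1]>120)
        for nm,mm in(("all",m),("cap",cap)):
            ys,xs=np.nonzero(mm)
            if len(xs): print(n,th,nm,len(xs),xs.mean().round(1),ys.mean().round(1),xs.min(),xs.max(),ys.min(),ys.max())
    print(n,[onz(c,p,z)[0].round(3) for p,z in (([(477,321),.105],[(490,228),.143],[(331,222),.148]) if n=="top" else ([(307,403),.105],[(423,366),.143],[(342,222),.148]))])
E
```

```text
Traceback (most recent call last):
IndexError: list index out of range
```

View pics/crop1.png

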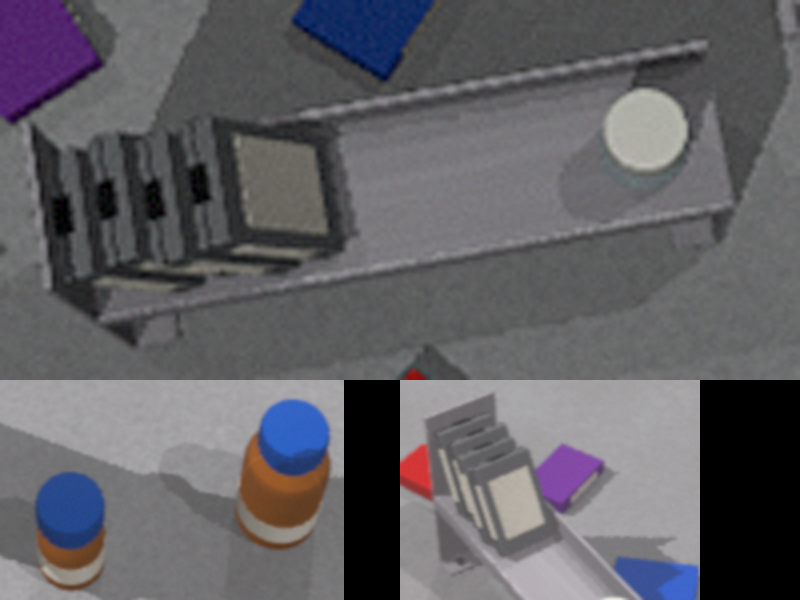

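```bash
cat > shelf.py <<'E'
from h import *
from scipy.optimize import least_squares
def fit(t,s):
    T=[((-.036,-.16,.1),(352.5,241.5)),((.036,-.16,.125),(346.2,201.2)),((.036,.16,.2),(177.5,220.5)),((-.036,.16,.2),(182.5,262.5)),((-.036,.158,.1),(195,269.5))]
    S=[((-.036,.16,.2),(248.5,124)),((.036,.16,.2),(282.5,112.5)),((-.036,.158,.1),(251.5,162.5))]
    def w(p,q): q=np.array(q);a=p[2];return np.c_[p[0]+np.cos(a)*q[:,0]-np.sin(a)*q[:,1],p[1]+np.sin(a)*q[:,0]+np.cos(a)*q[:,1],q[:,2]]
    f=lambda p:np.r_[(proj(t,w(p,[k for k,_ in T]))-[v for _,v in T]).ravel(),(proj(s,w(p,[k for k,_ in S]))-[v for _,v in S]).ravel()]
    r=least_squares(f,[.45,.1,0],loss="soft_l1"); return r.x,f(r.x),w
E
python3 - <<'E'
from shelf import *
t=cam("top");s=cam("side")
p,r,w=fit(t,s); print("shelf",p.round(4),r.reshape(-1,2).round(1).tolist())
print("plate foot",w(p,[(0,.156,.1)]).round(4))
for n,c in(("top",t),("side",s)):
    for th in("bottle","big_bottle","jar"):
        o=outline_of(n,th)
        if not o: print(n,th,"none"); continue
        hsv=cv2.cvtColor(c[0],cv2.COLOR_RGB2HSV); m=o[0]["mask"]
        cap=cv2.dilate(m.astype(np.uint8),np.ones((3,3)))>0
        cap&=(hsv[...,0]>95)&(hsv[...,0]<130)&(hsv[...,1]>120)
        for nm,mm in(("all",m),("cap",cap)):
            ys,xs=np.nonzero(mm)
            if len(xs): print(n,th,nm,len(xs),xs.mean().round(1),ys.mean().round(1),xs.min(),xs.max(),ys.min(),ys.max())
    print(n,[onz(c,q,z)[0].round(3) for q,z in (([(477,321),.105],[(490,228),.143],[(331,222),.148]) if n=="top" else ([(307,403),.105],[(423,366),.143],[(342,222),.148]))])
E
```

```text
shelf [0.5747 0.0946 0.2063] [[2.2, -1.4], [2.3, 0.8], [-0.6, 1.7], [-0.3, -1.6], [-0.1, -0.8], [-0.8, -0.4], [-3.2, -1.1], [0.8, 0.2]]
plate foot [[0.5428 0.2473 0.1   ]]
top bottle all 2332 176.4 349.3 141 212 322 377
top bottle cap 39 174.8 353.6 148 201 327 373
top big_bottle all 1507 482.9 232.8 459 507 212 254
top big_bottle cap 688 492.1 226.4 477 507 212 240
top jar all 478 330.6 224.7 320 341 212 238
top [array([ 0.42 , -0.304,  0.105]), array([ 0.594, -0.324,  0.143]), array([ 0.597, -0.021,  0.148])]
side bottle all 1982 307.4 418.8 289 326 388 449
side bottle cap 1108 306.2 407.4 289 323 388 427
side big_bottle all 3006 418.6 390.0 394 442 350 428
side big_bottle cap 1108 423.2 369.2 406 441 350 388
side jar all 690 341.9 230.2 330 353 214 247
side [array([ 0.423, -0.308,  0.105]), array([ 0.598, -0.333,  0.143]), array([ 0.597, -0.024,  0.148])]
```

```bash
python3 - <<'E'
from shelf import *
t=cam("top");s=cam("side")
g=cv2.cvtColor(t[0],cv2.COLOR_RGB2GRAY).astype(float)
def ridge(xa,ya,xb,yb,z):
    P=[]
    for x in range(xa,xb+1):
        y0=ya+(yb-ya)*(x-xa)/(xb-xa); ys=np.arange(int(y0)-3,int(y0)+5); v=g[ys,x]; wt=np.clip(v-np.median(v)-5,0,None)
        if wt.sum()>10:P.append((x,(wt*ys).sum()/wt.sum()))
    P=onz(t,np.array(P),z); k=np.polyfit(P[:,1],P[:,0],1); r=P[:,0]-np.polyval(k,P[:,1]); ok=abs(r)<.002
    k=np.polyfit(P[ok,1],P[ok,0],1); print("angle",-np.arctan(k[0]),"x at y=.1",np.polyval(k,.1),ok.sum(),len(ok))
ridge(215,266,345,243,.1); ridge(250,218,340,202,.125)
for a,z in (((352.5,241.5),.1),((346.2,201.2),.125),((177.5,220.5),.2),((182.5,262.5),.2),((195,269.5),.1)): print("top",a,z,onz(t,a,z)[0].round(4))
for a,z in (((248.5,124),.2),((282.5,112.5),.2),((251.5,162.5),.1)): print("side",a,z,onz(s,a,z)[0].round(4))
im=np.zeros((600,800,3),np.uint8)
im[:, :800]=cv2.resize(s[0][105:240,235:415],(800,600),interpolation=cv2.INTER_CUBIC); save("crop2",im)
E
```

```text
angle 0.21047015104897585 x at y=.1 0.5380572327577312 120 120
angle 0.20827574033838636 x at y=.1 0.6141074901966466 91 91
top (352.5, 241.5) 0.1 [ 0.5693 -0.065   0.1   ]
top (346.2, 201.2) 0.125 [ 0.6443 -0.0501  0.125 ]
top (177.5, 220.5) 0.2 [0.5803 0.2576 0.2   ]
top (182.5, 262.5) 0.2 [0.5039 0.2431 0.2   ]
top (195, 269.5) 0.1 [0.5056 0.2415 0.1   ]
side (248.5, 124) 0.2 [0.5078 0.2419 0.2   ]
side (282.5, 112.5) 0.2 [0.582  0.2526 0.2   ]
side (251.5, 162.5) 0.1 [0.5058 0.2432 0.1   ]
```

View pics/crop2.png

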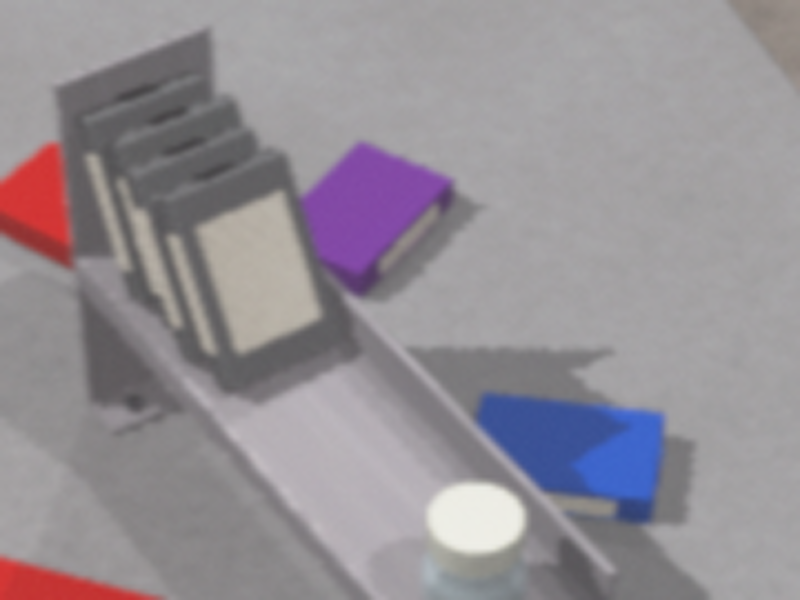

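The second crop shows the row leaning towards the plate, with case4's foot nearest the open deck. It also shows the small bottle as the shorter one, on the left in the side view, where its cap takes more of its height. The riser yaw is 0.209 rad and the plate foot is about (0.543, 0.2465). The bottle is at (0.4215, -0.306), and both cameras agree to 4 mm.

My plan is to push with both fingers side by side, jaws along the riser's x and tips 30 mm above the deck, which keeps the gripper's body above the cases.

Call:
move_arm(
  series=[
    [2.1,3.8,0,0,0,4.7],
    [2.1,3.8,0,0,0,4.7],
    [2.1,3.8,0,0,0,4.7],
    [2.1,3.8,0,0,0,4.7],
    [2.1,3.8,0,0,0,4.7],
    [2.1,3.8,0,0,0,4.7],
    [2.1,3.8,0,0,0,4.7],
    [2.1,3.8,0,0,0,4.7],
  ],
  grip=0.16,
)

```text
clock: 2.25
position: [0.3615, -0.289, 0.2461]
ee_rot: [2.776, 1.469, 0.0]
force: [0.8, -0.1, 1.1]
width: 0.356
```

Call:
move_arm(
  series=[
    [2.1,3.8,0,0,0,4.7],
    [2.1,3.8,0,0,0,4.7],
    [2.1,3.8,0,0,0,4.7],
    [2.1,3.8,0,0,0,4.7],
    [2.1,3.8,0,0,0,4.7],
    [2.1,3.8,0,0,0,4.7],
    [2.1,3.8,0,0,0,4.7],
    [2.1,3.8,0,0,0,4.7],
  ],
)

```text
clock: 3.05
position: [0.5296, 0.015, 0.246]
ee_rot: [2.155, 2.285, 0.001]
force: [0.9, -1.0, 0.2]
width: 0.158
```

Call:
move_arm(
  series=[
    [2.1,3.8,0,0,0,4.7],
    [2.1,3.8,0,0,0,4.1],
    [0,0,0,0,0,0],
    [0,0,0,0,0,0],
  ],
)

```text
clock: 3.45
position: [0.5709, 0.0906, 0.2454]
ee_rot: [-1.975, -2.442, 0.0]
force: [-0.4, -1.3, -0.4]
width: 0.16
```

Call:
move_arm(
  series=[
    [0.5,0.1,-2.5,0,0,0],
    [0,0,-3,0,0,0],
    [0,0,-2.5,0,0,0],
    [0,0,-1.6,0,0,0],
    [0,0,0,0,0,0],
    [0,0,0,0,0,0],
  ],
)

```text
clock: 4.05
position: [0.5759, 0.0894, 0.1502]
ee_rot: [1.979, 2.439, -0.001]
force: [0.8, 0.6, -0.2]
width: 0.16
```

```bash
python3 - <<'E'
from h import *
t=cam("top");s=cam("side")
im=np.zeros((600,800,3),np.uint8)
im[:]=cv2.resize(s[0][105:240,235:415],(800,600),interpolation=cv2.INTER_CUBIC); save("pre",im)
o=monitor.observe();p=o["position"];F=np.array([.543,.2465]);a=.209
d=p[:2]-F;print(p,"along ux",d@[np.cos(a),np.sin(a)],"uy",d@[-np.sin(a),np.cos(a)],o["force"])
E
```

```text
[0.57654372 0.0901107  0.15105296] along ux 0.00036584289982996565 uy -0.15994580926698157 [-0.0105685  -0.09984719  0.43345137]
```

View pics/pre.png

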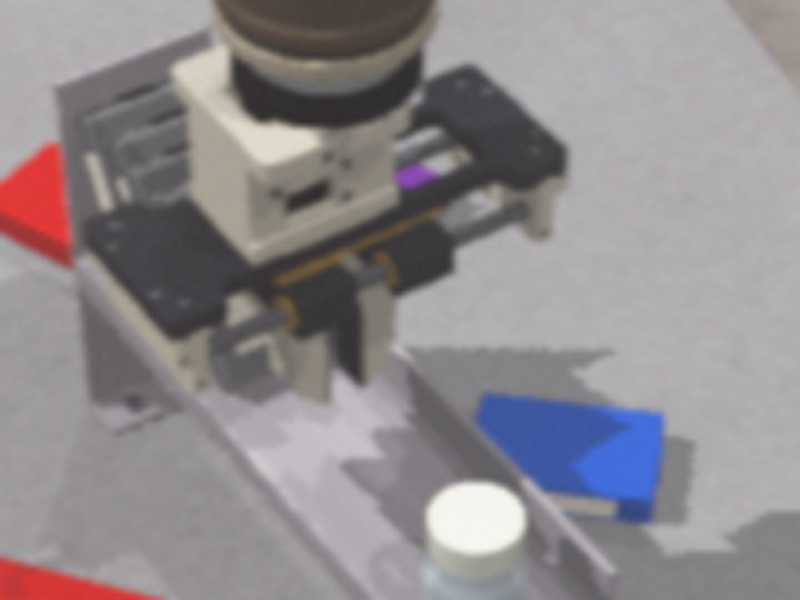

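The gripper is over the deck between the row and the jar, with tips and body clear. Now I'll push along the riser.

Call:
move_arm(
  series=[
    [-0.1,0.49,0,0,0,0],
    [-0.1,0.49,0,0,0,0],
    [-0.1,0.49,0,0,0,0],
    [-0.1,0.49,0,0,0,0],
    [-0.11,0.49,0,0,0,0],
    [-0.1,0.49,0,0,0,0],
    [-0.1,0.49,0,0,0,0],
    [-0.11,0.49,0,0,0,0],
  ],
)

```text
clock: 4.95
position: [0.5676, 0.1301, 0.1497]
ee_rot: [-1.978, -2.441, 0.0]
force: [1.4, -0.8, 0.0]
width: 0.164
```

Call:
move_arm(
  series=[
    [-0.1,0.49,0,0,0,0],
    [-0.1,0.49,0,0,0,0],
    [-0.1,0.49,0,0,0,0],
    [-0.11,0.49,0,0,0,0],
    [0,0,0,0,0,0],
  ],
)

```text
clock: 5.45
position: [0.5633, 0.1503, 0.1498]
ee_rot: [-1.976, -2.442, -0.001]
force: [-0.1, 0.2, -0.6]
width: 0.16
```

Call:
move_arm(
  series=[
    [-0.06,0.29,0,0,0,0],
    [-0.06,0.29,0,0,0,0],
    [-0.06,0.29,0,0,0,0],
    [0,0,0,0,0,0],
    [0,0,0,0,0,0],
  ],
)

```text
clock: 5.95
position: [0.5617, 0.1584, 0.1498]
ee_rot: [-1.977, -2.441, -0.001]
force: [-0.7, -0.7, -0.1]
width: 0.16
```

Call:
move_arm(
  series=[
    [-0.04,0.2,0,0,0,0],
    [-0.04,0.2,0,0,0,0],
    [0,0,0,0,0,0],
    [0,0,0,0,0,0],
  ],
)

```text
clock: 6.35
position: [0.561, 0.1622, 0.1498]
ee_rot: [-1.977, -2.441, -0.0]
force: [-0.3, -0.7, 0.6]
width: 0.159
```

Call:
move_arm(
  series=[
    [-0.02,0.1,0,0,0,0],
    [-0.02,0.1,0,0,0,0],
    [0,0,0,0,0,0],
    [0,0,0,0,0,0],
  ],
)

```text
clock: 6.75
position: [0.5606, 0.164, 0.1497]
ee_rot: [-1.978, -2.441, -0.0]
force: [0.2, -1.0, -0.9]
width: 0.155
```

```bash
python3 - <<'E'
from h import *
s=cam("side");t=cam("top")
im=np.zeros((600,800,3),np.uint8)
im[:,:400]=cv2.resize(s[0][105:225,235:315],(400,600),interpolation=cv2.INTER_CUBIC)
im[:400,400:]=cv2.resize(t[0][200:280,165:245],(400,400),interpolation=cv2.INTER_CUBIC); save("push1",im)
o=monitor.observe();p=o["position"];F=np.array([.543,.2465]);a=.209
d=p[:2]-F;print(p,"ux",d@[np.cos(a),np.sin(a)],"uy",d@[-np.sin(a),np.cos(a)],o["force"])
E
```

```text
[0.56058012 0.1640641  0.14974811] ux 9.361419009474431e-05 uy -0.0842895597678812 [ 0.75694176 -0.86947498 -0.73954753]
```

View pics/push1.png

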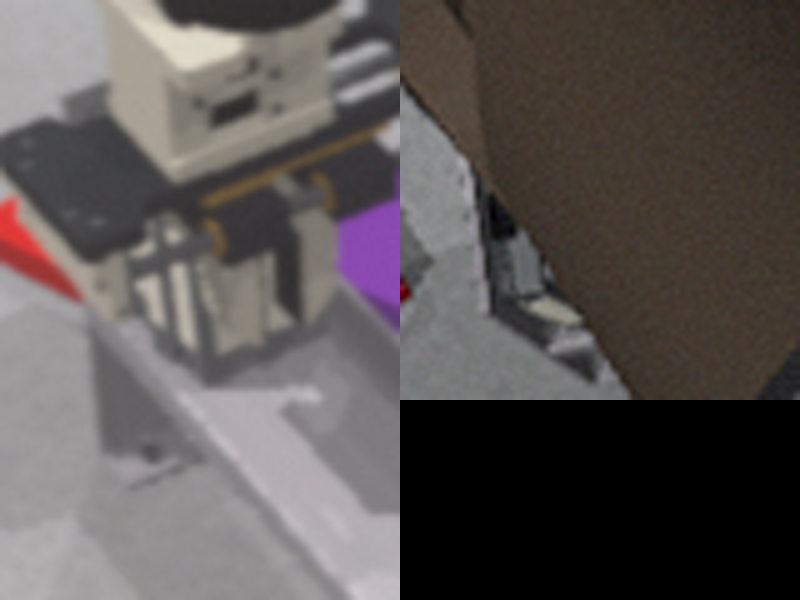

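The row is nearly upright and the force is still about 1 N. I'll continue in small steps until it rises.

Call:
move_arm(
  series=[
    [-0.02,0.1,0,0,0,0],
    [-0.02,0.1,0,0,0,0],
    [0,0,0,0,0,0],
    [0,0,0,0,0,0],
  ],
)

```text
clock: 7.25
position: [0.5602, 0.1662, 0.1498]
ee_rot: [-1.977, -2.441, -0.0]
force: [-0.3, -1.9, -0.3]
width: 0.159
```

Call:
move_arm(
  series=[
    [-0.02,0.1,0,0,0,0],
    [0,0,0,0,0,0],
    [0,0,0,0,0,0],
  ],
)

```text
clock: 7.55
position: [0.56, 0.1671, 0.1498]
ee_rot: [-1.978, -2.441, -0.0]
force: [0.5, -0.6, -0.8]
width: 0.159
```

Call:
move_arm(
  series=[
    [-0.02,0.1,0,0,0,0],
    [0,0,0,0,0,0],
    [0,0,0,0,0,0],
  ],
)

```text
clock: 7.85
position: [0.5598, 0.1681, 0.1498]
ee_rot: [-1.977, -2.441, -0.0]
force: [-0.6, -0.1, -0.4]
width: 0.154
```

Call:
move_arm(
  series=[
    [-0.02,0.1,0,0,0,0],
    [0,0,0,0,0,0],
    [0,0,0,0,0,0],
  ],
)

```text
clock: 8.15
position: [0.5596, 0.1691, 0.1498]
ee_rot: [-1.977, -2.441, -0.0]
force: [-0.1, -0.9, -0.6]
width: 0.157
```

Call:
move_arm(
  series=[
    [-0.02,0.1,0,0,0,0],
    [0,0,0,0,0,0],
    [0,0,0,0,0,0],
  ],
)

```text
clock: 8.45
position: [0.5594, 0.17, 0.1497]
ee_rot: [1.978, 2.441, -0.0]
force: [0.2, -1.7, -1.0]
width: 0.158
```

Call:
move_arm(
  series=[
    [-0.02,0.1,0,0,0,0],
    [0,0,0,0,0,0],
    [0,0,0,0,0,0],
  ],
)

```text
clock: 8.75
position: [0.5594, 0.17, 0.1497]
ee_rot: [1.978, 2.44, -0.002]
force: [0.6, -5.4, 1.3]
width: 0.161
```

```bash
python3 - <<'E'
from h import *
s=cam("side");t=cam("top")
im=np.zeros((600,800,3),np.uint8)
im[:,:400]=cv2.resize(s[0][105:225,235:315],(400,600),interpolation=cv2.INTER_CUBIC)
im[:400,400:]=cv2.resize(t[0][200:280,165:245],(400,400),interpolation=cv2.INTER_CUBIC); save("push2",im)
print(monitor.observe()["force"])
E
```

```text
[ 0.11052879 -5.73984383  1.6808677 ]
```

View pics/push2.png

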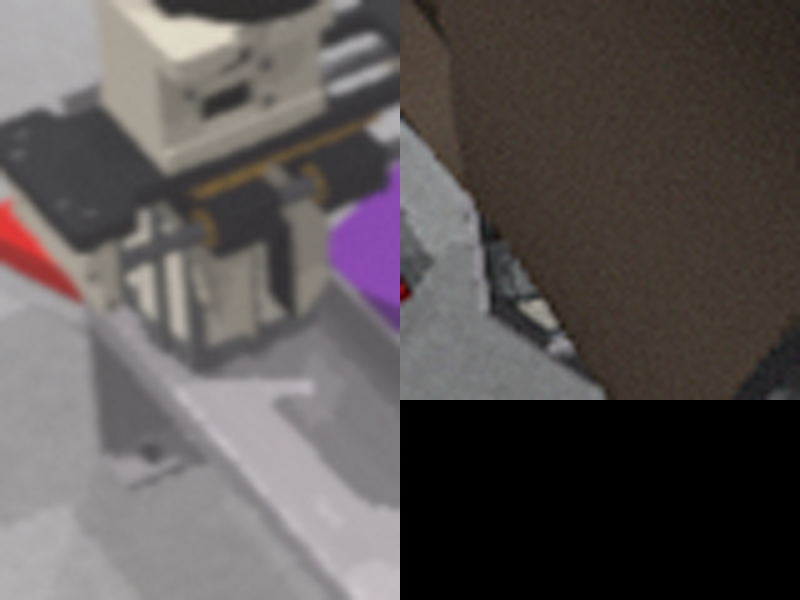

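Contact is firm: the tool stopped and the force jumped from 1 to 5.5 N. I'll press slightly more to close the row up, then back away, rise and check.

Call:
move_arm(
  series=[
    [-0.02,0.1,0,0,0,0],
    [0,0,0,0,0,0],
    [0,0,0,0,0,0],
  ],
)

```text
clock: 9.15
position: [0.5594, 0.1699, 0.1497]
ee_rot: [1.978, 2.438, -0.003]
force: [0.3, -8.3, 2.1]
width: 0.161
```

Call:
move_arm(
  series=[
    [0.02,-0.1,0,0,0,0],
    [0.02,-0.1,0,0,0,0],
    [0.1,-0.5,0,0,0,0],
    [0.4,-2,0,0,0,0],
    [0.4,-2,3,0,0,0],
    [0,0,4,0,0,0],
    [-1.5,-4,2,0,0,0],
    [-1.5,-4.5,0,0,0,0],
  ],
  grip=0.16,
)

```text
clock: 9.95
position: [0.5399, 0.0421, 0.2431]
ee_rot: [1.97, 2.443, 0.009]
force: [0.7, -0.8, -1.4]
width: 0.157
```

Call:
move_arm(
  series=[
    [-1.6,-4.5,0,0,0,0],
    [-1.6,-4.5,0,0,0,0],
    [-1.6,-4.5,0,0,0,0],
    [-1.6,-4.5,0,0,0,0],
    [-1.6,-4.5,0,0,0,0],
    [-1.6,-4.5,0,0,0,0],
    [-1.6,-4.0,0,0,0,0],
    [0,0,0,0,0,0],
  ],
  grip=1,
)

```text
clock: 10.75
position: [0.4235, -0.2761, 0.2395]
ee_rot: [1.988, 2.432, -0.004]
force: [-0.1, 0.5, 0.7]
width: 0.808
```

```bash
python3 - <<'E'
from h import *
s=cam("side");t=cam("top")
im=np.zeros((600,800,3),np.uint8)
im[:,:400]=cv2.resize(s[0][105:225,235:315],(400,600),interpolation=cv2.INTER_CUBIC)
im[:400,400:]=cv2.resize(t[0][200:280,165:245],(400,400),interpolation=cv2.INTER_CUBIC); save("row",im)
o=monitor.observe();print(o["position"],o["width"])
E
```

```text
[ 0.42623512 -0.27050096  0.2397523 ] 0.8915527577351445
```

View pics/row.png

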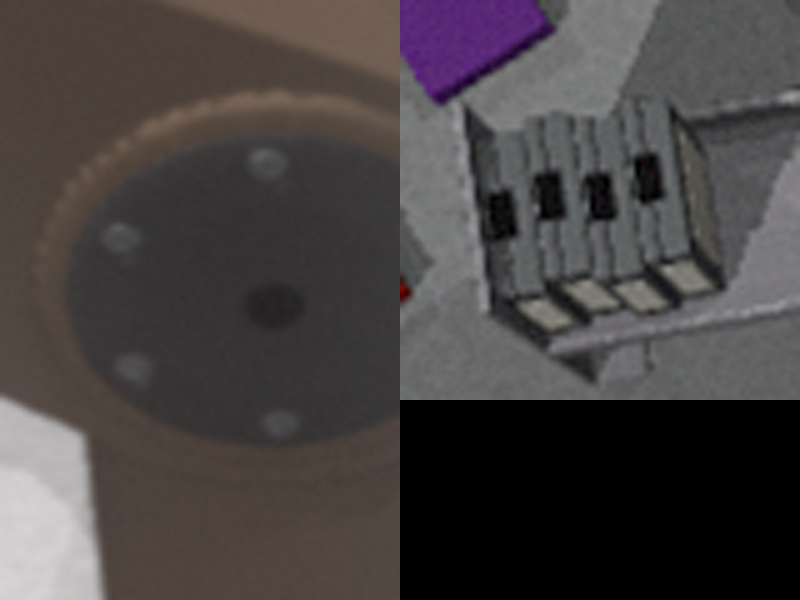

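All four cases stand upright and closed up in the top view, with only small sideways offsets. Next I'll lower onto the small bottle's cap.

Call:
move_arm(
  series=[
    [-0.5,-3.5,0,0,0,0],
    [0,0,-2,0,0,0],
    [0,0,-4,0,0,0],
    [0,0,-4,0,0,0],
    [0,0,-3,0,0,0],
    [0,0,-1.7,0,0,0],
    [0,0,0,0,0,0],
    [0,0,0,0,0,0],
  ],
  grip=1,
)

```text
clock: 11.65
position: [0.4225, -0.3037, 0.0933]
ee_rot: [1.975, 2.443, 0.002]
force: [0.0, 0.2, 0.2]
width: 0.997
```

```bash
python3 - <<'E'
from h import *
s=cam("side");t=cam("top")
im=np.zeros((560,800,3),np.uint8)
im[:,:400]=cv2.resize(s[0][330:470,250:350],(400,560),interpolation=cv2.INTER_CUBIC)
im[:400,400:]=cv2.resize(t[0][270:370,420:520],(400,400),interpolation=cv2.INTER_CUBIC); save("grasp",im)
o=monitor.observe();print(o["position"],o["width"],proj(s,o["position"]),proj(t,o["position"]),o["force"])
E
```

```text
[ 0.42271518 -0.30470442  0.09405831] 1.0044498084712103 [[306.24565906 404.25120253]] [[475.60384758 319.94372103]] [ 1.06810637 -0.2652097   0.87546243]
```

View pics/grasp.png

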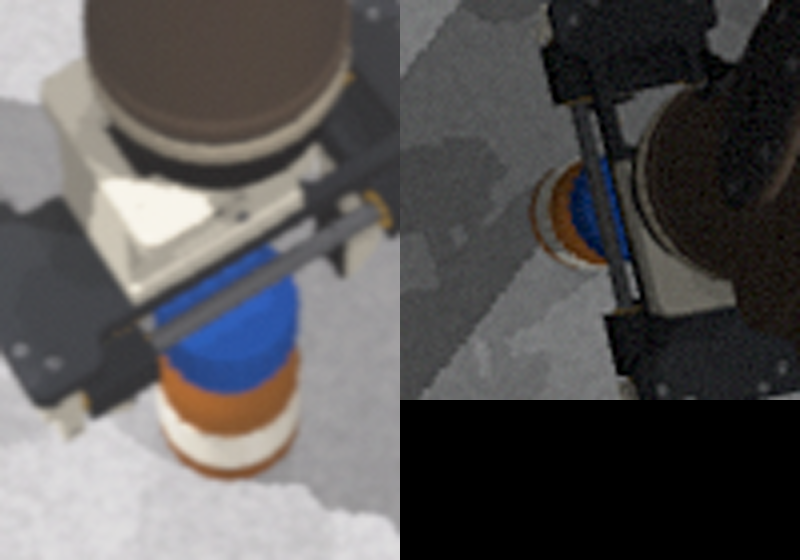

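The cap sits centred between the open jaws, on the shorter bottle. I'll close and lift.

Call:
move_arm(
  series=[
    [0,0,0,0,0,0],
    [0,0,0,0,0,0],
    [0,0,0,0,0,0],
    [0,0,0,0,0,0],
    [0,0,0,0,0,0],
    [0,0,0,0,0,0],
  ],
  grip=0.4,
  force=20,
)

```text
clock: 12.35
position: [0.4213, -0.305, 0.0927]
ee_rot: [-1.978, -2.441, 0.0]
force: [-1.1, -0.2, 1.1]
width: 0.575
```

Call:
move_arm(
  series=[
    [0,0,0.5,0,0,0],
    [0,0,2,0,0,0],
    [0,0,4,0,0,0],
    [0,0,4,0,0,0],
    [0,0,4,0,0,0],
    [0,0,3,0,0,0],
    [0,0,0,0,0,0],
    [0,0,0,0,0,0],
  ],
)

```text
clock: 13.15
position: [0.4213, -0.305, 0.2681]
ee_rot: [1.977, 2.44, -0.0]
force: [-0.2, -0.3, -2.2]
width: 0.573
```

```bash
python3 - <<'E'
from h import *
o=monitor.observe();p=o["position"];print(p,o["ee_rot"],o["width"],o["force"])
C=np.array([.5594,.1700]);a=.2095;u=np.array([-np.sin(a),np.cos(a)])
for g in(.001,.006,.01): print(g,(C-u*(.0185+g)).round(4),"delta cm",((C-u*(.0185+g)-p[:2])*100).round(2))
s=cam("side"); hsv=cv2.cvtColor(s[0],cv2.COLOR_RGB2HSV)
print(proj(s,p), proj(s,p-[0,0,.092]))
cv2.imwrite("pics/x.png",s[0])
am=(hsv[...,0]<20)&(hsv[...,1]>150); am[:, :240]=0; n,l,st,ce=cv2.connectedComponentsWithStats(am.astype(np.uint8))
for i in range(1,n):
    if st[i,4]>100: print(st[i],ce[i].round(1))
E
```

```text
[ 0.42131378 -0.30499757  0.26806649] [ 1.97715893e+00  2.44022590e+00 -2.12939697e-04] 0.5729355895551914 [-0.23270666 -0.34910872 -2.1522825 ]
0.001 [0.5635 0.1509] delta cm [14.21 45.59]
0.006 [0.5645 0.146 ] delta cm [14.32 45.1 ]
0.01 [0.5653 0.1421] delta cm [14.4  44.71]
[[303.16135041 341.97926031]] [[304.45073783 377.49730318]]
[240 232  21  31 500] [250.  246.7]
[287 365  33  15 240] [301.2 372.4]
[ 397  371   44   45 1095] [416.  397.9]
```

The bottle is held: the opening is 52.7 mm and the load 2.2 N. I'll carry it to about 10 mm short of the row, lower it to just above the deck, then close in on force.

Call:
move_arm(
  series=[
    [0.7,2.2,0,0,0,0],
    [1.2,3.8,0,0,0,0],
    [1.3,3.9,0,0,0,0],
    [1.2,3.9,0,0,0,0],
    [1.3,3.9,0,0,0,0],
    [1.2,3.9,0,0,0,0],
    [1.3,3.9,0,0,0,0],
    [1.2,3.9,0,0,0,0],
  ],
)

```text
clock: 14.0
position: [0.5148, -0.0096, 0.2661]
ee_rot: [-1.976, -2.439, 0.003]
force: [0.7, -0.7, -1.2]
width: 0.575
```

Call:
move_arm(
  series=[
    [1.3,3.9,0,0,0,0],
    [1.2,3.9,0,0,0,0],
    [1.2,3.8,0,0,0,0],
    [0.8,2.3,0,0,0,0],
    [0.5,1.3,0,0,0,0],
    [0,0,0,0,0,0],
    [0,0,0,0,0,0],
  ],
)

```text
clock: 14.7
position: [0.565, 0.1397, 0.2667]
ee_rot: [-1.978, -2.44, 0.003]
force: [-0.6, -0.8, -1.0]
width: 0.574
```

Call:
move_arm(
  series=[
    [0,0,-1.5,0,0,0],
    [0,0,-2,0,0,0],
    [0,0,-1.7,0,0,0],
    [0,0,-1.2,0,0,0],
    [0,0,-0.5,0,0,0],
    [0,0,0,0,0,0],
    [0,0,0,0,0,0],
  ],
)

```text
clock: 15.4
position: [0.5658, 0.1409, 0.1994]
ee_rot: [1.978, 2.44, 0.001]
force: [0.4, -0.9, -2.0]
width: 0.569
```

```bash
python3 - <<'E'
from h import *
s=cam("side");t=cam("top")
im=np.zeros((600,800,3),np.uint8)
im[:,:]=cv2.resize(s[0][105:225,225:385],(800,600),interpolation=cv2.INTER_CUBIC); save("place",im)
o=monitor.observe();p=o["position"];a=.2095;print(p,o["force"],"gap",(np.array([.5594,.17])-p[:2])@[-np.sin(a),np.cos(a)]-.0185)
E
```

```text
[0.56584187 0.14115841 0.19960331] [ 0.02460063  0.24174813 -0.37134028] gap 0.011050685363890936
```

View pics/place.png

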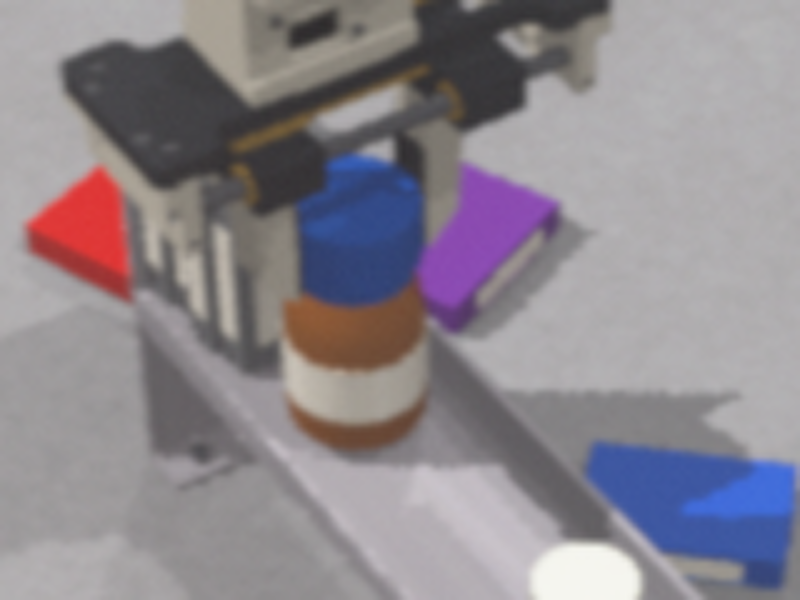

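The bottle is upright, centred across the ledge and just above the deck, with the row still standing. Now the close-in.

Call:
move_arm(
  series=[
    [-0.06,0.29,-0.2,0,0,0],
    [-0.06,0.29,-0.2,0,0,0],
    [-0.04,0.2,-0.1,0,0,0],
    [0,0,0,0,0,0],
    [0,0,0,0,0,0],
  ],
)

```text
clock: 16.0
position: [0.5637, 0.1489, 0.1937]
ee_rot: [-1.977, -2.441, 0.0]
force: [-0.5, 1.0, -2.1]
width: 0.572
```

Call:
move_arm(
  series=[
    [-0.02,0.1,0,0,0,0],
    [0,0,0,0,0,0],
    [0,0,0,0,0,0],
  ],
)

```text
clock: 16.3
position: [0.5636, 0.1498, 0.1938]
ee_rot: [1.978, 2.441, 0.0]
force: [0.5, -0.1, -1.2]
width: 0.572
```

Call:
move_arm(
  series=[
    [-0.02,0.1,0,0,0,0],
    [0,0,0,0,0,0],
    [0,0,0,0,0,0],
  ],
)

```text
clock: 16.6
position: [0.5634, 0.1508, 0.1937]
ee_rot: [1.978, 2.441, 0.0]
force: [-0.4, 0.3, -2.1]
width: 0.57
```

Call:
move_arm(
  series=[
    [-0.02,0.1,0,0,0,0],
    [0,0,0,0,0,0],
    [0,0,0,0,0,0],
  ],
)

```text
clock: 16.9
position: [0.5632, 0.1518, 0.1937]
ee_rot: [1.977, 2.441, 0.0]
force: [-0.3, -0.4, -0.7]
width: 0.576
```

```bash
python3 - <<'E'
from h import *
f=[]
for i in range(5): cam("side"); o=monitor.observe(); f.append(o["force"])
print(np.mean(f,0).round(2),o["position"])
E
```

```text
[ 0.05  0.03 -1.72] [0.56316999 0.15176966 0.1937289 ]
```

Call:
move_arm(
  series=[
    [-0.02,0.1,0,0,0,0],
    [0,0,0,0,0,0],
    [0,0,0,0,0,0],
  ],
)

```text
clock: 17.45
position: [0.563, 0.1529, 0.1938]
ee_rot: [1.978, 2.441, 0.0]
force: [1.7, -0.3, -1.8]
width: 0.574
```

```bash
python3 - <<'E'
from h import *
f=[]
for i in range(5): cam("side"); o=monitor.observe(); f.append(o["force"])
print(np.mean(f,0).round(2),o["position"])
E
```

```text
[-0.45  0.13 -1.77] [0.56302529 0.15276308 0.19374036]
```

Call:
move_arm(
  series=[
    [-0.02,0.1,0,0,0,0],
    [0,0,0,0,0,0],
    [0,0,0,0,0,0],
  ],
)

```text
clock: 18.0
position: [0.5628, 0.1539, 0.1938]
ee_rot: [1.977, 2.441, 0.0]
force: [0.3, -0.5, -1.0]
width: 0.572
```

```bash
python3 - <<'E'
from h import *
f=[]
for i in range(5): s=cam("side"); o=monitor.observe(); f.append(o["force"])
print(np.mean(f,0).round(2),o["position"])
save("place2",cv2.resize(s[0][125:215,235:335],(800,600)[::1],interpolation=cv2.INTER_CUBIC))
E
```

```text
[-0.14 -0.13 -1.8 ] [0.56281331 0.15377856 0.19374447]
```

View pics/place2.png

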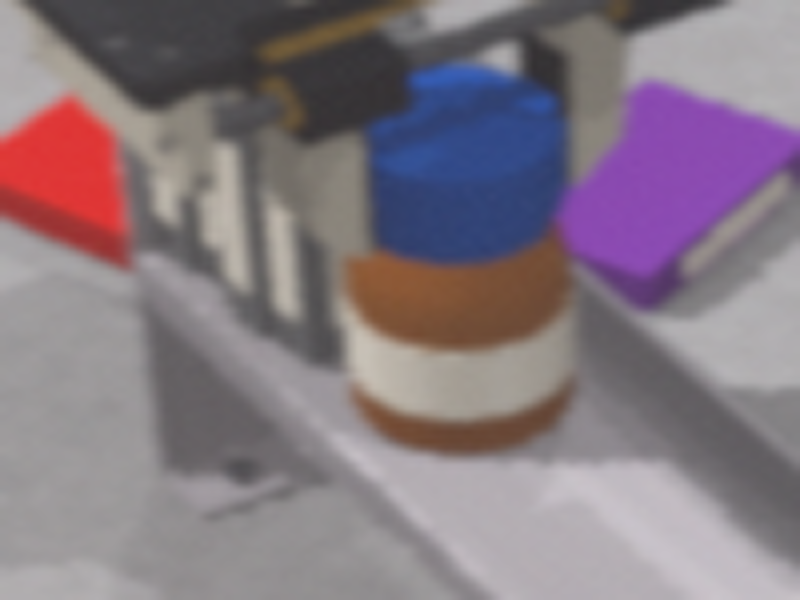

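Call:
move_arm(
  series=[
    [-0.02,0.1,0,0,0,0],
    [0,0,0,0,0,0],
    [0,0,0,0,0,0],
  ],
)

```text
clock: 18.55
position: [0.5626, 0.1549, 0.1937]
ee_rot: [1.977, 2.441, 0.0]
force: [0.4, 0.0, -2.5]
width: 0.57
```

```bash
cat > f.py <<'E'
from h import *
f=[]
for i in range(5): s=cam("side"); o=monitor.observe(); f.append(o["force"])
print(np.mean(f,0).round(2),o["position"])
E
python3 f.py
```

```text
[ 0.1  -0.09 -1.1 ] [0.56259053 0.15479171 0.19372922]
```

Call:
move_arm(
  series=[
    [-0.02,0.1,0,0,0,0],
    [0,0,0,0,0,0],
    [0,0,0,0,0,0],
  ],
)

```text
clock: 19.1
position: [0.5624, 0.1559, 0.1937]
ee_rot: [-1.978, -2.441, -0.0]
force: [0.5, -0.2, -2.6]
width: 0.572
```

```bash
python3 f.py
```

```text
[ 0.37  0.05 -1.43] [0.56237839 0.15578926 0.19373033]
```

```bash
python3 - <<'E'
from h import *
s=cam("side");p=np.array(monitor.observe()["position"]);hsv=cv2.cvtColor(s[0],cv2.COLOR_RGB2HSV)
am=(hsv[...,0]<20)&(hsv[...,1]>130); am[:130]=0;am[200:]=0;am[:,:262]=0;am[:,330:]=0
ys,xs=np.nonzero(am);print("amber",xs.min(),xs.max(),ys.min(),ys.max())
th=np.linspace(0,2*np.pi,90)
for dy in(-.004,-.002,0,.002):
    c=p+[-.2*dy,dy,0]
    q=np.vstack([proj(s,np.c_[c[0]+.028*np.cos(th),c[1]+.028*np.sin(th),np.full(90,p[2]-.0927+h)]) for h in(.003,.048)])
    print(dy,q[:,0].min().round(1),q[:,0].max().round(1),q[:,1].max().round(1))
# row face foot corner: front foot edge
a=.2095;u=np.array([-np.sin(a),np.cos(a)]);v=np.array([np.cos(a),np.sin(a)])
for o in(0,.002,.004,.006):
  b=np.array([.5594,.17])+u*(.0095+o)-v*.03; print("foot corner",o,proj(s,[*b,.1])[0].round(1),"top",proj(s,[*b,.19])[0].round(1))
t=cam("top")
im=np.zeros((600,800,3),np.uint8)
im[:,:500]=cv2.resize(s[0][150:210,255:305],(500,600),interpolation=cv2.INTER_CUBIC)
im[:300,500:]=cv2.resize(t[0][200:260,165:225],(300,300),interpolation=cv2.INTER_CUBIC); save("gap",im)
E
```

```text
amber 279 303 163 189
-0.004 277.1 306.1 191.9
-0.002 276.5 305.6 191.3
0 276.0 305.1 190.7
0.002 275.5 304.5 190.1
foot corner 0 [272.3 181.3] top [269.6 146.7]
foot corner 0.002 [271.8 180.7] top [269.1 146.1]
foot corner 0.004 [271.3 180.2] top [268.6 145.5]
foot corner 0.006 [270.8 179.6] top [268. 145.]
```

View pics/gap.png

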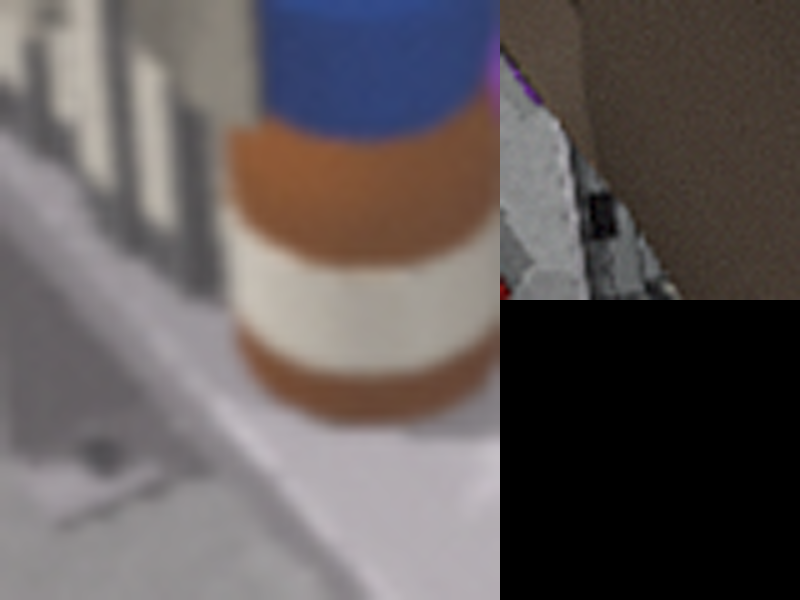

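The bottle's silhouette sits about 3–4 mm behind its nominal place, so contact should be near. The case foot is still square in view at (276,180).

Call:
move_arm(
  series=[
    [-0.02,0.1,0,0,0,0],
    [0,0,0,0,0,0],
    [0,0,0,0,0,0],
  ],
)

```text
clock: 19.75
position: [0.5623, 0.1565, 0.1937]
ee_rot: [1.978, 2.441, -0.0]
force: [0.2, -1.8, -0.9]
width: 0.573
```

```bash
python3 f.py
```

```text
[ 0.58 -1.69 -0.99] [0.56226661 0.15658692 0.19374739]
```

Contact: -1.7 N, and the tool stopped 0.2 mm short. I'll ease back 0.5 mm and lower in half-millimetre steps.

Call:
move_arm(
  series=[
    [0.01,-0.06,0,0,0,0],
    [0,0,-0.05,0,0,0],
    [0,0,0,0,0,0],
    [0,0,-0.05,0,0,0],
    [0,0,0,0,0,0],
    [0,0,0,0,0,0],
  ],
)

```text
clock: 20.6
position: [0.5623, 0.1563, 0.1928]
ee_rot: [-1.978, -2.441, -0.0]
force: [0.4, 0.5, -0.3]
width: 0.574
```

```bash
python3 f.py
```

```text
[-0.38 -0.8  -0.23] [0.56229638 0.15631911 0.19281217]
```

Call:
move_arm(
  series=[
    [0,0,-0.03,0,0,0],
    [0,0,0,0,0,0],
    [0,0,0,0,0,0],
  ],
)

```text
clock: 21.15
position: [0.5623, 0.1563, 0.1927]
ee_rot: [1.977, 2.441, 0.0]
force: [-2.2, -0.1, 4.7]
width: 0.574
```

```bash
python3 f.py
```

```text
[-2.21 -1.24  5.36] [0.56229563 0.15632313 0.19272978]
```

It is seated on the deck at +5 N. I'll relieve that, open, and rise straight up.

Call:
move_arm(
  series=[
    [0,0,0.02,0,0,0],
    [0,0,0,0,0,0],
  ],
)

```text
clock: 21.6
position: [0.5623, 0.1563, 0.1927]
ee_rot: [1.977, 2.441, 0.0]
force: [-1.0, -1.2, 3.4]
width: 0.574
```

Call:
move_arm(
  series=[
    [0,0,0,0,0,0],
    [0,0,0,0,0,0],
    [0,0,0,0,0,0],
    [0,0,0,0,0,0],
    [0,0,0,0,0,0],
  ],
  grip=0.9,
)

```text
clock: 22.1
position: [0.5623, 0.1562, 0.1925]
ee_rot: [-1.978, -2.441, 0.0]
force: [-0.5, -0.6, -0.3]
width: 0.892
```

Call:
move_arm(
  series=[
    [0,0,0.5,0,0,0],
    [0,0,1.5,0,0,0],
    [0,0,3,0,0,0],
    [0,0,4,0,0,0],
    [-3,-3,2,0,0,0],
    [-3,-4,0,0,0,0],
    [-3,-4,0,0,0,0],
    [-3,-4,0,0,0,0],
  ],
)

```text
clock: 22.9
position: [0.4412, 0.0053, 0.3039]
ee_rot: [1.976, 2.44, 0.002]
force: [1.5, -1.4, -0.2]
width: 0.898
```

Call:
move_arm(
  series=[
    [-2,-4,0,0,0,0],
    [0,-4.5,0,0,0,0],
    [0,-4.5,0,0,0,0],
    [0,-4.5,0,0,0,0],
    [0,-4.5,0,0,0,0],
    [0,-4,0,0,0,0],
    [0,0,0,0,0,0],
    [0,0,0,0,0,0],
  ],
)

```text
clock: 23.7
position: [0.4224, -0.2541, 0.3035]
ee_rot: [1.979, 2.439, 0.001]
force: [-0.5, 1.5, 0.2]
width: 0.897
```

```bash
python3 - <<'E'
from h import *
t=cam("top");s=cam("side"); o=monitor.observe(); print(o["clock"],o["position"],o["force"])
hsv=cv2.cvtColor(t[0],cv2.COLOR_RGB2HSV)
m=(hsv[...,0]>95)&(hsv[...,0]<130)&(hsv[...,1]>120); n,l,st,ce=cv2.connectedComponentsWithStats(m.astype(np.uint8))
a=.2095;u=np.array([-np.sin(a),np.cos(a)]);v=np.array([np.cos(a),np.sin(a)]);C=np.array([.5594,.17])
for i in range(1,n):
    if st[i,4]>60:
        q=onz(t,ce[i],.205)[0]; print("blue",st[i],ce[i].round(1),"at z=.205",q.round(4),"rel ux,uy",((q[:2]-C)@v).round(4),((q[:2]-C)@u).round(4))
for n2 in("top","side"):
    for th in("jar","big_bottle","spanner","vial_rack","bottle","case1"): print(n2,th,[(round(k["p"],2),[int(x) for x in k["rect"]]) for k in outline_of(n2,th)][:9])
# compare with start images outside riser zone
for nm,c in(("top",t),("side",s)):
    b=cv2.imread(f"pics/{nm}0.png")[:,:,::-1]; d=cv2.absdiff(b,c[0]).max(2)
    g=cv2.resize(c[0],None,fx=1,fy=1); save("end_"+nm,g)
# case tops gray profile along row: black marks
g=cv2.cvtColor(t[0],cv2.COLOR_RGB2GRAY); bm=(g[205:265,175:250]<25).astype(np.uint8); k,_,st,ce=cv2.connectedComponentsWithStats(bm)
for i in range(1,k):
    if st[i,4]>=6:
        q=onz(t,ce[i]+[175,205],.19)[0][:2]-C; print("mark",st[i],"ux,uy",(q@v).round(4),(q@u).round(4))
E
```

```text
23.8 [ 0.42273943 -0.2524133   0.30336554] [ 0.1450315   0.38337675 -0.0543076 ]
blue [ 243  162   45   48 1134] [265.2 185.1] at z=.205 [0.6494 0.1016 0.205 ] rel ux,uy 0.0738 -0.0856
blue [477 212  31  30 672] [492.1 226.5] at z=.205 [ 0.583  -0.3085  0.205 ] rel ux,uy -0.0765 -0.473
blue [220 218  31  31 733] [235.3 232.6] at z=.205 [0.5597 0.1513 0.205 ] rel ux,uy -0.0036 -0.0184
top jar [(0.56, [320, 211, 23, 25])]
top big_bottle [(0.95, [457, 212, 51, 32])]
top spanner [(0.96, [359, 140, 23, 57])]
top vial_rack [(0.67, [176, 199, 177, 77]), (0.58, [139, 324, 72, 54])]
top bottle [(0.95, [218, 216, 38, 39])]
top case1 [(0.96, [177, 226, 25, 38]), (0.94, [247, 164, 40, 44]), (0.89, [246, 283, 49, 49]), (0.7, [119, 231, 47, 46]), (0.68, [198, 227, 24, 38]), (0.6, [145, 172, 50, 50]), (0.59, [188, 221, 21, 41]), (0.56, [208, 220, 20, 37])]
side jar []
side big_bottle [(0.73, [393, 349, 51, 81])]
side spanner [(0.61, [398, 269, 59, 30])]
side vial_rack [(0.81, [161, 171, 38, 50])]
side bottle []
side case1 [(0.93, [342, 195, 43, 26]), (0.64, [232, 145, 7, 14]), (0.56, [321, 139, 13, 23])]
mark [37 26  5  9 32] ux,uy 0.002 0.0218
mark [17 30  6  9 34] ux,uy 0.0018 0.0579
mark [27 30  6  9 36] ux,uy -0.0019 0.0399
mark [ 8 34  5  9 33] ux,uy -0.0021 0.076
```

The checks hold up. The four case marks are 18.0–18.1 mm apart, so the row is upright and closed. The bottle cap is on the riser axis beside it and the bystanders have not moved. Handing in.

```bash
python3 -c "
from h import *
print(workorder.sign_off())"
```

```text
the job is handed in; nothing more can be done
None
```

The four cases stand upright and closed up against the end plate. The small amber bottle stands on the riser beside them. I handed the job in at about 24 s.

- **Row:** I pushed it up with both fingers, low on the outermost case, until it stopped firmly against the plate at about 8 N. In the last top picture the marks on the case tops are 18.0–18.1 mm apart, which fits four upright cases touching each other. They sit about ±2 mm out of line across the ledge.
- **Bottle:** I moved it in until it touched the row at 1.7 N, then commanded it back about 0.5 mm. I lowered it in half-millimetre steps, pressed to about 5 N on the deck, then opened the gripper. The last picture puts its centre within about 4 mm of the ledge's mid-line, so its whole base should be on the deck.
- **Other things:** In the top picture the jar, big bottle, spanner and vial rack are where they started, within the detector's scatter. The arm was clear of everything at hand-in.

Two checks were weak or disagreed:
- **Gap to the row:** The cap in the top picture suggests about 3 mm, against at most about 0.5 mm from the contact. I trust the contact, because the visible side of the cap skews the picture estimate.
- **Side camera:** In its last picture the detector missed the jar and the bottle, so the final check rests on the top camera. I had also used up my picture views, so that check was from measurements, not by eye.

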